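# Load the coin tray and put it in the cash locker

## Task

Stand the two loose coin tubes in the two empty wells of the tray, swing the cash locker's door open to at least square with the locker's front, and push the full tray into the locker until all of it, front wall included, is inside the doorway. Leave the door standing wide open and every tube upright in its own well. Do not knock any tube over, and leave the calculator, the stamp and the pen cup where they are.

Things in the scene. Friction and masses are not known exactly. Their poses are not given: they have to be found in the camera images.
- locker: Grey steel cash locker fixed on the counter: 180 mm deep (x), 224 wide (y), 180 high, walls 12 mm, no floor panel (the counter is its floor, no sill). Origin: centre of its underside, on the counter; front faces its -x; front face at x = -90 mm. Clear inside: 200 wide, 168 deep, 168 high.
- locker_door (a joint): Door angle, rad: 0 shut, up to 1.9 as it swings out and open; stays where left. Door 224 mm wide, 14 thick, from 6 to 180 mm above the counter, in front of the front face. It clears the counter by only 6 mm and hits anything standing in its sweep (radius 225 mm about the hinge).
- door_hinge (a point): Point on the door's vertical hinge axis, at the locker's front face and right-hand edge (locker x = -90, y = -112 mm), at the handle's height, 138 mm. Axes as the locker.
- door_handle (a point): Middle of the handle's grip bar, moving with the door (its y: from hinge to free edge; x: into the locker when shut). Level round bar, 10 mm thick, 100 mm long, 138 mm above the counter, 150 mm from the hinge along the door, axis 62 mm in front of the hinge plane: 43 mm clear gap to the panel, open above and below, a post at each end.
- tray: Loose grey plastic coin tray, 132 (x) by 172 mm (y), 0.35 kg empty. Origin: centre of its underside. Front (-x) wall 36 mm high, others 20, all 6 thick; floor 4 thick. Ribs 12 mm above the counter make 2 rows of 3 square wells, 44 mm wide: rows x = +32 (back), -32 mm (front), columns y = +56, 0, -56. It slides on the counter; its back (+x) faces the locker.
- tray_front (a point): Middle of the outer face of the tray's front (-x) wall, 18 mm above its underside, 66 mm from the tray's centre. Axes as the tray.
- well_left (a point): Centre of the floor of the left end well of the tray's front row (empty at the start), tray x = -32, y = +56 mm, 4 mm above the tray's underside.
- well_right (a point): Centre of the floor of the right end well of the tray's front row (empty at the start), tray x = -32, y = -56 mm, 4 mm above the tray's underside.
- tube_back_left: Already in the tray (back left well): coin tube: upright cylinder, 36 mm diameter, 75 mm tall, brass coins with a white cap, about 0.1 kg. Origin: centre of its underside.
- tube_back_mid: Already in the tray (back mid well): coin tube: upright cylinder, 36 mm diameter, 75 mm tall, brass coins with a white cap, about 0.1 kg. Origin: centre of its underside.
- tube_back_right: Already in the tray (back right well): coin tube: upright cylinder, 36 mm diameter, 75 mm tall, brass coins with a white cap, about 0.1 kg. Origin: centre of its underside.
- tube_front_mid: Already in the tray (front mid well): coin tube: upright cylinder, 36 mm diameter, 75 mm tall, brass coins with a white cap, about 0.1 kg. Origin: centre of its underside.
- tube_1: Loose coin tube: upright cylinder, 36 mm diameter, 75 mm tall, brass coins with a white cap, about 0.1 kg. Origin: centre of its underside. Starts standing on the counter.
- tube_2: Loose coin tube: upright cylinder, 36 mm diameter, 75 mm tall, brass coins with a white cap, about 0.1 kg. Origin: centre of its underside. Starts standing on the counter.
- calculator: Bystander: desk calculator lying flat, 150 (x) by 100 (y) by 28 mm. Origin: centre of its underside.
- stamp: Bystander: turned wooden hand stamp standing up, 38 mm diameter, 78 mm tall. Origin: centre of its underside.
- pen_cup: Bystander: black pen cup with pens standing on the locker's roof towards its back, 64 mm diameter, 85 mm tall (pens to 135). Origin: centre of its underside.
Mind the look-alikes: they are no part of the job. Several things have the shape of the tray; the one meant has the colours described above.

How it is judged:
At the end, for the whole second after the job is handed in: Door open beyond 1.4 rad; the tray at rest, flat, between the locker walls, the outer face of its front wall behind the front face; one loose tube in each front end well (within 10 mm, on its floor, tilt under 0.12 rad); the other four tubes upright in their wells (value of joint locker_door above 1.4 rad and x of tray_front in the frame of locker above -0.09 m and x of tray in the frame of locker below 0.06 m and y of tray in the frame of locker between -0.05 and 0.05 m and height (world z) of tray below 0.006 m and angle between tray's own z axis and vertical below 0.06 rad and ((horizontal distance between tube_1 and well_left below 0.01 m and z of each of tube_1, tube_2 in the frame of tray below 0.009 m and angle between each of tube_1, tube_2's own z axis and vertical below 0.12 rad and horizontal distance between tube_2 and well_right below 0.01 m) or (horizontal distance between tube_2 and well_left below 0.01 m and z of each of tube_2, tube_1 in the frame of tray below 0.009 m and angle between each of tube_2, tube_1's own z axis and vertical below 0.12 rad and horizontal distance between tube_1 and well_right below 0.01 m)) and x of tube_back_left in the frame of tray between 0.022 and 0.042 m and y of tube_back_left in the frame of tray between 0.046 and 0.066 m and angle between each of tube_back_left, tube_back_mid, tube_back_right, tube_front_mid's own z axis and vertical below 0.12 rad and x of tube_back_mid in the frame of tray between 0.022 and 0.042 m and y of tube_back_mid in the frame of tray between -0.01 and 0.01 m and x of tube_back_right in the frame of tray between 0.022 and 0.042 m and y of tube_back_right in the frame of tray between -0.066 and -0.046 m and x of tube_front_mid in the frame of tray between -0.042 and -0.022 m and y of tube_front_mid in the frame of tray between -0.01 and 0.01 m and linear speed of tray below 0.02 m/s and velocity of joint locker_door below 0.1 rad/s); the robot touches nothing.
It fails at once if a coin tube is knocked over (tilted beyond 1 rad) (angle between any of tube_back_left, tube_back_mid, tube_back_right, tube_front_mid, tube_1, tube_2's own z axis and vertical above 1 rad).
It fails at once if the calculator, stamp or pen cup is moved by more than 30 mm or tipped over (distance of any of calculator, stamp, pen_cup from where it was at the start of the episode above 0.03 m or angle between any of calculator, stamp, pen_cup's own z axis and vertical above 0.5 rad).
It also fails if it takes over 69 s, if anything falls off the work surface, if the arm or the gripper's body presses on something with over 40 N, if the wrist force passes 120 N, or if a joint passes its speed limit or range.

## Robot

A 6-joint arm with a two-finger parallel gripper is mounted at the origin on the work surface. World frame = base frame: x ahead of the robot, y to its left, z up, the work surface at z = 0. Lengths are in m, angles in rad, forces in N, time in s.
With the tool pointing down it reaches from about 0.35 to 0.85 m from the base axis. Payload 8.1 kg.
Tool frame: the origin (TCP) lies on the centre line of the jaws, within the pads' length; the fingertips stand 17 mm ahead of it and the grasp point (between the pads) lies 2 mm behind it; z points along the fingers, y is the line along which they close (so a half turn about z gives the same grasp; the last joint's range is limited). The gripper opens to 93 mm and grips with 3 to 60 N. Pads are 15 mm wide; open, the fingers measure 128 mm over their backs; the gripper's body (75 mm by 188 mm) begins 65 mm behind the grasp point.
Start: joints at [1.229, 0.13, 1.488, -0, 1.523, -0.085], TCP at [0.152, 0.58, 0.236] pointing down, gripper open.
Joint ranges: [-2.96, 2.96], [-0.89, 2.26], [0.02, 2.5], [-1.34, 4.48], [0, 2.73], [-2.66, 2.66]. Speed limits (rad/s): [2.39, 2.39, 2.79, 3.14, 3.14, 3.14].

## Interface

Orientations are given as a rotation vector (axis times angle).
In Python, from plant import telemetry, viewer, order gives the robot as it stands.
- The arm moves only by the tool send_rows, never from a script. Its argument "plan" is a list that holds one entry, the list of rows, each a list of 5 numbers: the closure, from -1 (fully open) to 1 (shut), then the shift along the world's x, y, z normalised to -1 to 1, where 1 is 0.2 m, then the turn about the world's z normalised to -1 to 1, where 1 is 60 degrees. A call has 1 to 20 rows; each row is the pose to reach, as a shift and turn from the pose commanded when the call began; what a row does not reach only later rows make up. A row lasts 1/12 s, in which the tool goes at most 41.7 mm and 7.16 degrees, less where a joint would pass 70% of its speed; a pose out of reach is approached as far as the arm can. A call with a number of a shift or a turn outside -1 to 1 is refused whole. A call with a gripper value outside its range is refused whole. The fingers move at their own pace and stop on an object; "force" is the grip in N (left out, the last holds). Time passes only in rows, so rows that repeat a pose let the fingers close. It gives the time, the measured TCP pose, the force, the opening and the grip force at its end, in the units of the state.
- telemetry.read_state(): the state, without advancing time (a new reading comes with each control period).
- viewer.read_camera(name): name is "scene" or "top" or "wrist"; returns (picture, depth): 480x640x3 uint8, blue, green, red; 480x640 float32, m along the optical axis (not along the pixel's ray), 0 where there is no reading.
- viewer.calibration(name): a dict with "camera_matrix" (3x3 intrinsics, pixels), "dist_coeffs" ([k1, k2, p1, p2, k3] as OpenCV has them; the pictures are not rectified), "extrinsics" (4x4, takes a point from camera to world coordinates); the wrist camera has in their place "hand_eye" (4x4, takes a point from camera to tool coordinates, whose origin is the TCP and whose axes are the flange's). Camera axes: x right, y up, looking along -z (the intrinsics and any distortion apply to the point x, -y, -z); pixel columns grow to the right and rows downward; lengths in m; the calibration is good to about 2 mm. A picture is of the moment at which its call begins: read the wrist's pose just before it. calibration takes no time and is no camera call.
- order.close_job(): hands the job in; it is judged then, once.
The state is a dict: "t": time; "q": joint angles; "dq": joint speeds; "joint_torque": joint torques, N m; "tool_pos": TCP position; "orientation": TCP orientation; "force": force on the tool from outside, world axes, zero at the start; "wrist_torque": the same for the moment, N m; "opening": finger opening in m; "gripper_force": force on a finger pad.
Only numpy, scipy, OpenCV 4.12 (cv2) and the standard library are available. Lean on these libraries where they do the work, as an engineer would, in place of code of your own. Each camera call takes 0.05 s, during which the arm holds its last target. There are 200 camera calls.

## Working session

There is one attempt and no reset: what is moved stays moved. The work goes in short steps, Python scripts to look and compute and a tool call to move; the robot and the scene stay as the last step left them, time stands still between calls to the robot, and variables do not carry over. Pictures are saved under pics/ and viewed, at most 10 in all, crops included, and the job is handed in when it is done.

Besides the shell and the picture viewer there is one more tool, called after "Emit:" as name(argument=value, ...) on one line, values as JSON. send_rows: Moves the arm, as the interface text tells. Scaled input: -1 to 1 covers 0.2 m each way for a shift and 60 degrees each way for a turn. Its arguments: {"type":"object","properties":{"plan":{"type":"array"},"force":{"type":"number"}},"required":["plan"]}

```bash
mkdir -p pics
cat > h.py <<'E'
import numpy as np, cv2
from plant import telemetry, viewer, order
def grab(n):
    s=telemetry.read_state(); p,d=viewer.read_camera(n); c=viewer.calibration(n)
    K=np.array(c["camera_matrix"]);D=np.array(c["dist_coeffs"],float)
    if "extrinsics" in c: T=np.array(c["extrinsics"])
    else:
        W=np.eye(4);W[:3,:3]=cv2.Rodrigues(np.array(s["orientation"],float))[0];W[:3,3]=s["tool_pos"]
        T=W@np.array(c["hand_eye"])
    return p,d,K,D,T
def rays(uv,K,D,T):
    n=cv2.undistortPoints(np.array(uv,float).reshape(-1,1,2),K,D).reshape(-1,2)
    r=np.c_[n[:,0],-n[:,1],-np.ones(len(n))]
    return T[:3,3], r@T[:3,:3].T
def plane(uv,z,K,D,T):
    o,r=rays(uv,K,D,T); return o+r*((z-o[2])/r[:,2])[:,None]
def cloud(d,K,D,T):
    v,u=np.mgrid[0:480,0:640]; o,r=rays(np.c_[u.ravel(),v.ravel()],K,D,T)
    return (o+r*d.reshape(-1,1)).reshape(480,640,3)
E
python3 - <<'E'
from h import *
for n in("top","scene"):
    p,d,K,D,T=grab(n); cv2.imwrite(f"pics/{n}0.png",p); np.savez(f"{n}0.npz",p=p,d=d,K=K,D=D,T=T)
    print(n,T[:3,3].round(3),K[0,0],D)
print(telemetry.read_state())
E
```

```text
top [0.443 0.008 1.325] 564.5128221787854 [0.06182912 0.         0.         0.         0.        ]
scene [1.313 0.193 0.782] 601.8362057574215 [-0.19919208  0.          0.          0.          0.        ]
{'t': 0.1, 'q': array([ 1.22861968e+00,  1.31104957e-01,  1.48916062e+00,  2.14456575e-05,
        1.52299666e+00, -8.54069419e-02]), 'dq': array([-0.00085863,  0.00155211, -0.002812  ,  0.00233648, -0.00139617,
       -0.00065811]), 'joint_torque': array([ 5.82297143e-04, -5.61338139e+01, -4.93095303e+01,  7.69254332e-02,
        2.92326522e-02, -1.23041374e-05]), 'tool_pos': array([0.15218723, 0.57988047, 0.23468614]), 'orientation': array([-4.02179283e-01, -3.11536396e+00,  2.55542304e-03]), 'force': array([ 0.72590002, -0.28264593,  0.22899467]), 'wrist_torque': array([-0.03301778,  0.02991527,  0.04796637]), 'gripper_force': 0.0, 'opening': 0.0930684497880254}
```

View pics/top0.png

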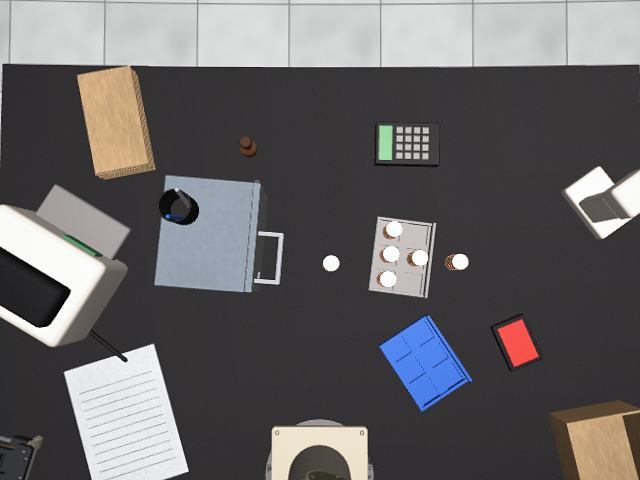

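View pics/scene0.png

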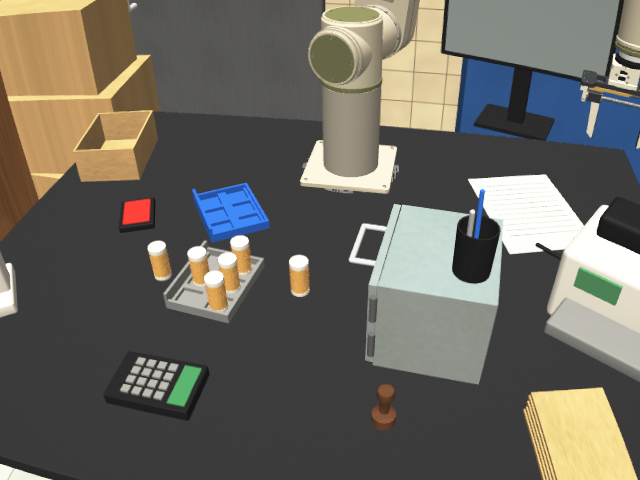

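The top view (image left is world +y, up is +x) shows:
- The locker is at about (208,235), with its front facing right, the hinge at the top right near (260,182), and the handle near (270,258).
- The grey tray is at about (402,256), and the blue one is a decoy.
- The loose tubes are at (331,263) and (457,262).
- The stamp is at (247,147), and the calculator is at (407,144).

The scene view agrees.

Run:
```python
from h import *
L=lambda n:(lambda z:[z[k] for k in("p","d","K","D","T")])(np.load(n+"0.npz"))
p,d,K,D,T=L("top"); C=cloud(d,K,D,T)
hsv=cv2.cvtColor(p,cv2.COLOR_BGR2HSV)
# caps by brightness
m=((hsv[...,2]>225)&(hsv[...,1]<40)).astype(np.uint8)
n,lab,st,ce=cv2.connectedComponentsWithStats(m)
for i in range(1,n):
    x,y,w,h,a=st[i]
    if 100<a<500 and y>70: 
        z=np.median(C[lab==i][:,2]); print("cap",ce[i].round(1),(w,h,a),"z",z.round(4),plane([ce[i]],z,K,D,T)[0].round(4))
def rect(mask,name):
    pts=C[mask][:,:2].astype(np.float32); r=cv2.minAreaRect(pts); print(name,len(pts),np.round(r[0],4),np.round(r[1],4),round(r[2],2)); print(cv2.boxPoints(r).round(4).tolist())
z=C[...,2]; v,u=np.mgrid[0:480,0:640]
sel=(abs(z-0.18)<0.006)&(u>140)&(u<275)&(v>165)&(v<300); print("roofz",np.median(z[sel]))
er=cv2.morphologyEx(sel.astype(np.uint8),cv2.MORPH_OPEN,np.ones((3,3)))>0
rect(er,"roof")
box=(u>355)&(u<445)&(v>205)&(v<310)
rect(box&(z>0.003)&(z<0.045)&(hsv[...,2]>110)&(hsv[...,1]<40),"tray all")
rect(box&(z>0.028)&(z<0.042)&(hsv[...,2]>100)&(hsv[...,1]<40),"tray frontwall")
rect((abs(z-0.14)<0.01)&(u>250)&(u<295)&(v>220)&(v<300),"handle")
```

```text
cap [394.1 228.6] (np.int32(17), np.int32(16), np.int32(201)) z 0.0781 [ 0.5555 -0.1637  0.0781]
cap [273.1 257.2] (np.int32(28), np.int32(51), np.int32(206)) z 0.1418 [0.4894 0.099  0.1418]
cap [391.  253.5] (np.int32(17), np.int32(16), np.int32(202)) z 0.0779 [ 0.5003 -0.1563  0.0779]
cap [419.8 257.3] (np.int32(16), np.int32(16), np.int32(197)) z 0.0781 [ 0.492  -0.2196  0.0781]
cap [459.7 261.1] (np.int32(16), np.int32(15), np.int32(188)) z 0.0744 [ 0.484  -0.3077  0.0744]
cap [330.7 262.8] (np.int32(16), np.int32(15), np.int32(194)) z 0.074 [ 0.4796 -0.0235  0.074 ]
cap [387.9 278.6] (np.int32(17), np.int32(16), np.int32(203)) z 0.0777 [ 0.4449 -0.149   0.0777]
roofz 0.17908488898643005
roof 9301 [0.5365 0.2292] [0.1951 0.2236] 85.18
[[0.41690000891685486, 0.1412999927997589], [0.6396999955177307, 0.1225999966263771], [0.6560999751091003, 0.31700000166893005], [0.4332999885082245, 0.3357999920845032]]
tray all 2565 [ 0.4964 -0.1888] [0.1327 0.172 ] 82.57
[[0.4025000035762787, -0.2434999942779541], [0.5730999708175659, -0.26570001244544983], [0.5902000069618225, -0.13410000503063202], [0.4196999967098236, -0.11180000007152557]]
tray frontwall 230 [ 0.4873 -0.2105] [0.1683 0.1095] 1.17
[[0.4020000100135803, -0.1574999988079071], [0.4041999876499176, -0.2669000029563904], [0.5724999904632568, -0.26350000500679016], [0.5702999830245972, -0.15410000085830688]]
handle 501 [0.4908 0.1097] [0.0536 0.148 ] 85.83
[[0.41510000824928284, 0.08839999884366989], [0.5626999735832214, 0.07769999653100967], [0.5666000247001648, 0.13109999895095825], [0.4189999997615814, 0.14180000126361847]]
```

Emit:
send_rows(plan=[[[-0.5,0.4,-1,0,-0.565],[-0.5,0.4,-1,0,-0.565],[-0.5,0.4,-1,0,-0.565],[-0.5,0.4,-1,0,-0.565],[-0.5,0.4,-1,0,-0.565],[-0.5,0.4,-1,0,-0.565],[-0.5,0.4,-1,0,-0.565]]], force=20)

```text
t: 0.68
tool_pos: [0.2332, 0.3785, 0.2356]
orientation: [1.297, 2.861, 0.0]
force: [-0.2, 0.5, -0.5]
opening: 0.0705
gripper_force: 0.0
```

Emit:
send_rows(plan=[[[-0.5,0.75,-1,0,0],[-0.5,0.75,-1,0,0],[-0.5,0.75,-1,0,0],[-0.5,0.75,-1,0,0],[-0.5,0.75,-1,0,0],[-0.5,0.75,-1,0,0],[-0.5,0.75,-1,0,0],[-0.5,0.75,-1,0,0]]])

```text
t: 1.35
tool_pos: [0.3836, 0.1796, 0.2355]
orientation: [-1.298, -2.86, -0.0]
force: [-0.3, 0.3, -0.8]
opening: 0.0699
gripper_force: 0.0
```

Emit:
send_rows(plan=[[[-0.5,0.487,-1,0,0],[-0.5,0.487,-1,0,0],[-0.5,0.487,-1,0,0],[-0.5,0.487,-1,0,0],[-0.5,0.487,-1,0,0],[-0.5,0.487,-1,0,0],[-0.5,0.487,-1,0,0],[-0.5,0.487,-1,0,0]]])

```text
t: 2.02
tool_pos: [0.4799, -0.018, 0.2352]
orientation: [-1.291, -2.862, -0.001]
force: [-0.0, 0.5, 0.1]
opening: 0.0691
gripper_force: 0.0
```

Emit:
send_rows(plan=[[[-0.5,0,-0.025,-0.5,0],[-0.5,0,-0.025,-0.5,0],[-0.5,0,-0.025,-0.5,0],[-0.5,0,-0.025,-0.7,0],[-0.5,0,-0.025,-0.87,0],[-0.5,0,-0.025,-0.87,0],[-0.5,0,-0.025,-0.87,0],[-0.5,0,-0.025,-0.87,0]]])

```text
t: 2.68
tool_pos: [0.4807, -0.0233, 0.0636]
orientation: [1.29, 2.863, 0.001]
force: [0.3, -0.1, 0.6]
opening: 0.07
gripper_force: 0.0
```

Emit:
send_rows(plan=[[[0.6,0,0,0,0],[0.6,0,0,0,0],[0.6,0,0,0,0],[0.6,0,0,0,0],[0.6,0,0,0,0],[0.6,0,0,0,0],[0.6,0,0,0,0],[0.6,0,0,0,0]]])

```text
t: 3.35
tool_pos: [0.48, -0.0249, 0.0619]
orientation: [1.293, 2.863, 0.0]
force: [-0.4, -1.0, 3.0]
opening: 0.0356
gripper_force: 19.9
```

Emit:
send_rows(plan=[[[0.6,0,0,0.2,0],[0.6,0,0,0.35,0],[0.6,0,0,0.55,0],[0.6,-0.05,-0.2,0.55,0],[0.6,-0.09,-0.4,0.55,0],[0.6,-0.13,-0.58,0.55,0],[0.6,-0.18,-0.76,0.55,0],[0.6,-0.215,-0.94,0.55,0],[0.6,-0.215,-0.94,0.55,0],[0.6,-0.215,-0.94,0.55,0],[0.6,-0.215,-0.94,0.55,0],[0.6,-0.215,-0.94,0.55,0]]])

```text
t: 4.35
tool_pos: [0.4369, -0.2115, 0.1713]
orientation: [-1.291, -2.863, -0.001]
force: [-0.0, 0.2, -0.7]
opening: 0.036
gripper_force: 19.9
```

Run:
```python
from h import *
p,d,K,D,T=grab("wrist"); s=telemetry.read_state(); print(s["tool_pos"],s["orientation"])
cv2.imwrite("pics/w1.png",p)
```

```text
[ 0.43699049 -0.2113996   0.17135082] [-1.29064937e+00 -2.86358577e+00 -6.06290686e-04]
```

View pics/w1.png

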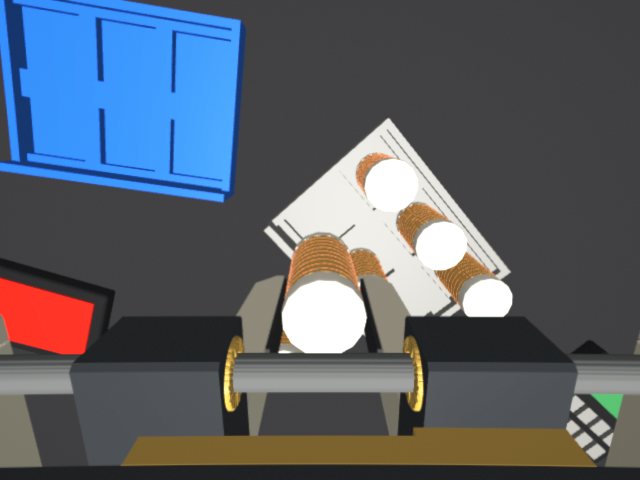

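The tube is held at (325,290), upright over the front-left well. The other tubes are still standing.

Emit:
send_rows(plan=[[[0.6,0,-0.005,-0.15,0],[0.6,0,-0.005,-0.3,0],[0.6,0,-0.005,-0.4,0],[0.6,0,-0.005,-0.45,0],[0.6,0,-0.005,-0.48,0],[0.6,0,-0.005,-0.505,0],[0.6,0,-0.005,-0.52,0],[0.6,0,-0.005,-0.52,0],[0.6,0,-0.005,-0.52,0]]])

```text
t: 5.15
tool_pos: [0.4375, -0.214, 0.0687]
orientation: [1.292, 2.862, -0.0]
force: [-0.2, -0.1, -1.0]
opening: 0.0359
gripper_force: 19.9
```

Emit:
send_rows(plan=[[[0.6,0,0,0,0],[0.6,0,0,0,0],[-0.15,0,0,0,0],[-0.15,0,0,0,0],[-0.15,0,0,0,0],[-0.15,0,0,0,0],[-0.15,0,0,0.1,0],[-0.15,0,0,0.3,0],[-0.15,0,0,0.6,0],[-0.15,0,0,0.6,0],[-0.15,0,0,0.6,0]]])

```text
t: 6.07
tool_pos: [0.4396, -0.2155, 0.194]
orientation: [1.289, 2.854, -0.002]
force: [0.6, -0.3, 0.8]
opening: 0.0535
gripper_force: 0.0
```

```bash
cat > caps.py <<'E'
from h import *
p,d,K,D,T=grab("top"); C=cloud(d,K,D,T)
hsv=cv2.cvtColor(p,cv2.COLOR_BGR2HSV)
m=((hsv[...,2]>225)&(hsv[...,1]<40)).astype(np.uint8)
n,lab,st,ce=cv2.connectedComponentsWithStats(m)
for i in range(1,n):
    x,y,w,h,a=st[i]
    z=np.median(C[lab==i][:,2])
    if 60<a<500 and y>70 and .06<z<.1: print("cap",ce[i].round(1),(w,h,a),"z",z.round(4),plane([ce[i]],z,K,D,T)[0].round(4))
E
python3 caps.py; python3 -c "
from h import *
s=telemetry.read_state();print(s['tool_pos'],s['force'])"
```

```text
cap [394.1 228.6] (np.int32(17), np.int32(16), np.int32(201)) z 0.0782 [ 0.5555 -0.1637  0.0782]
cap [388.8 252.5] (np.int32(14), np.int32(16), np.int32(129)) z 0.0775 [ 0.5025 -0.1515  0.0775]
cap [387.9 278.6] (np.int32(17), np.int32(16), np.int32(203)) z 0.0778 [ 0.4449 -0.149   0.0778]
[ 0.43851859 -0.21475545  0.190883  ] [ 0.91571871 -0.20951439 -0.93841471]
```

Emit:
send_rows(plan=[[[-0.5,0.1,-0.25,0,-0.813],[-0.5,0.2,-0.47,0,-0.813],[-0.5,0.235,-0.475,0,-0.813],[-0.5,0.235,-0.475,0,-0.813],[-0.5,0.235,-0.475,0,-0.813],[-0.5,0.235,-0.475,0,-0.813],[-0.5,0.235,-0.475,0,-0.813],[-0.5,0.235,-0.475,0,-0.813]]])

```text
t: 6.78
tool_pos: [0.4829, -0.3081, 0.1853]
orientation: [-2.363, -2.066, 0.001]
force: [-0.1, -0.7, -0.2]
opening: 0.0699
gripper_force: 0.0
```

Emit:
send_rows(plan=[[[-0.5,0,0,0,-0.813],[-0.5,0,0,0,-0.813],[-0.5,0,0,0,-0.813],[-0.5,0,0,0,-0.813],[-0.5,0,0,0,-0.813],[-0.5,0,0,0,-0.813],[-0.5,0,0,0,-0.813],[-0.5,0,0,0,-0.813],[-0.5,0,0,0,-0.813],[-0.5,0,0,0,-0.813]]])

```text
t: 7.62
tool_pos: [0.4835, -0.3084, 0.1869]
orientation: [-3.002, -0.921, 0.001]
force: [-0.0, 0.3, 0.8]
opening: 0.0698
gripper_force: 0.0
```

```bash
python3 caps.py; python3 -c "
from h import *
s=telemetry.read_state();print(s['tool_pos'],s['orientation'],s['q'])"
```

```text
cap [394.1 228.6] (np.int32(17), np.int32(16), np.int32(201)) z 0.0777 [ 0.5555 -0.1638  0.0777]
cap [391.  253.5] (np.int32(17), np.int32(16), np.int32(202)) z 0.078 [ 0.5003 -0.1563  0.078 ]
cap [419.8 257.3] (np.int32(16), np.int32(16), np.int32(198)) z 0.0777 [ 0.4921 -0.2196  0.0777]
cap [387.9 278.6] (np.int32(17), np.int32(16), np.int32(204)) z 0.0776 [ 0.445  -0.1491  0.0776]
cap [416.8 282.2] (np.int32(16), np.int32(16), np.int32(199)) z 0.0779 [ 0.4373 -0.2125  0.0779]
[ 0.48355337 -0.30845632  0.18708079] [-3.00311103e+00 -9.20136807e-01  7.38089815e-04] [-6.57211018e-01  8.73117984e-02  1.62355103e+00  9.99302217e-06
  1.43155693e+00  3.18957985e-01]
```

Emit:
send_rows(plan=[[[-0.5,0,0,-0.2,0],[-0.5,0,0,-0.4,0],[-0.5,0,0,-0.5,0],[-0.5,0,0,-0.58,0],[-0.5,0,0,-0.625,0],[-0.5,0,0,-0.625,0],[-0.5,0,0,-0.625,0],[0.6,0,0,-0.625,0],[0.6,0,0,-0.625,0],[0.6,0,0,-0.625,0],[0.6,0,0,-0.625,0],[0.6,0,0,-0.625,0],[0.6,0,0,-0.625,0],[0.6,0,0,-0.625,0]]])

```text
t: 8.83
tool_pos: [0.484, -0.3088, 0.063]
orientation: [3.005, 0.914, 0.001]
force: [0.1, -0.0, 1.6]
opening: 0.0355
gripper_force: 20.0
```

Emit:
send_rows(plan=[[[0.6,0,0,0.2,0],[0.6,0,0,0.35,0],[0.6,0,0,0.55,0],[0.6,0.08,0.1,0.55,0],[0.6,0.16,0.2,0.55,0],[0.6,0.25,0.32,0.55,0],[0.6,0.32,0.408,0.55,0],[0.6,0.32,0.408,0.55,0],[0.6,0.32,0.408,0.55,0],[0.6,0.32,0.408,0.55,0]]])

```text
t: 9.67
tool_pos: [0.5473, -0.2273, 0.1722]
orientation: [-3.005, -0.915, 0.001]
force: [-1.2, 0.2, -1.4]
opening: 0.0356
gripper_force: 20.0
```

```bash
python3 -c "
from h import *
s=telemetry.read_state();print(s['tool_pos'],s['orientation'])"
```

```text
[ 0.54731235 -0.2272669   0.17223339] [-3.00529699e+00 -9.14565383e-01  1.42587467e-03]
```

Emit:
send_rows(plan=[[[0.6,0,0,-0.15,0],[0.6,0,0,-0.3,0],[0.6,0,0,-0.4,0],[0.6,0,0,-0.45,0],[0.6,0,0,-0.48,0],[0.6,0,0,-0.505,0],[0.6,0,0,-0.52,0],[0.6,0,0,-0.52,0],[0.6,0,0,-0.52,0],[0.6,0,0,-0.52,0]]])

```text
t: 10.5
tool_pos: [0.5485, -0.2275, 0.0699]
orientation: [3.004, 0.914, 0.002]
force: [0.3, -0.7, -0.4]
opening: 0.0356
gripper_force: 20.0
```

Emit:
send_rows(plan=[[[-0.15,0,0,0,0],[-0.15,0,0,0,0],[-0.15,0,0,0,0],[-0.15,0,0,0,0],[-0.15,0,0,0.1,0],[-0.15,0,0,0.3,0],[-0.15,0,0,0.6,0],[-0.15,0,0,0.7,0],[-0.15,0,0,0.7,0],[-0.15,0,0,0.7,0]]])

```text
t: 11.33
tool_pos: [0.5498, -0.2281, 0.2127]
orientation: [3.001, 0.913, 0.008]
force: [0.1, 0.2, -0.6]
opening: 0.0536
gripper_force: 0.0
```

Emit:
send_rows(plan=[[[0.14,-0.15,0.8,0.15,-0.645],[0.14,-0.15,0.8,0.15,-0.645],[0.14,-0.15,0.8,0.15,-0.645],[0.14,-0.15,0.8,0.15,-0.645],[0.14,-0.15,0.8,0.15,-0.645],[0.14,-0.15,0.8,0.15,-0.645],[0.14,-0.15,0.8,0.15,-0.645]]])

```text
t: 11.92
tool_pos: [0.517, -0.0659, 0.237]
orientation: [-3.138, 0.136, 0.004]
force: [-0.9, -0.1, -0.7]
opening: 0.0401
gripper_force: 0.0
```

Emit:
send_rows(plan=[[[0.14,-0.157,0.78,0,0],[0.14,-0.157,0.78,0,0],[0.14,-0.157,0.78,0,0],[0.14,-0.157,0.78,0,0],[0.14,-0.157,0.78,0,0],[0.14,-0.157,0.78,0,0],[0.14,-0.157,0.78,0,0],[0.14,-0.157,0.78,0,0]]])

```text
t: 12.58
tool_pos: [0.4864, 0.0877, 0.2379]
orientation: [3.138, -0.134, -0.002]
force: [0.1, 0.1, 0.3]
opening: 0.0399
gripper_force: 0.0
```

```bash
python3 caps.py
python3 - <<'E'
from h import *
p,d,K,D,T=grab("wrist"); cv2.imwrite("pics/w2.png",p); C=cloud(d,K,D,T)
s=telemetry.read_state();o=s["orientation"];print(s['tool_pos'],np.degrees(2*np.arctan2(o[1],o[0]))-90,s['q'])
z=C[...,2]; hsv=cv2.cvtColor(p,cv2.COLOR_BGR2HSV)
m=(abs(z-.141)<.006); pts=C[m]; print(len(pts)); 
np.save("hp.npy",pts)
r=cv2.minAreaRect(pts[:,:2].astype(np.float32));print(r)
E
```

```text
cap [394.1 228.6] (np.int32(17), np.int32(16), np.int32(201)) z 0.0784 [ 0.5555 -0.1637  0.0784]
cap [423.1 231.6] (np.int32(15), np.int32(16), np.int32(196)) z 0.0779 [ 0.5488 -0.2275  0.0779]
cap [391.  253.5] (np.int32(17), np.int32(16), np.int32(202)) z 0.0784 [ 0.5003 -0.1563  0.0784]
cap [419.8 257.3] (np.int32(16), np.int32(16), np.int32(198)) z 0.078 [ 0.4921 -0.2196  0.078 ]
cap [387.9 278.6] (np.int32(17), np.int32(16), np.int32(203)) z 0.0777 [ 0.4449 -0.149   0.0777]
cap [416.8 282.2] (np.int32(16), np.int32(16), np.int32(199)) z 0.078 [ 0.4373 -0.2124  0.078 ]
[0.48657252 0.0875893  0.23824712] -94.9606620122361 [ 7.45153383e-02 -1.59158862e-01  1.77022778e+00 -2.14711274e-04
  1.53116274e+00  1.73190013e+00]
4459
((0.5342115163803101, 0.10399831831455231), (0.0539376325905323, 0.20324832201004028), 85.85121154785156)
```

View pics/w2.png

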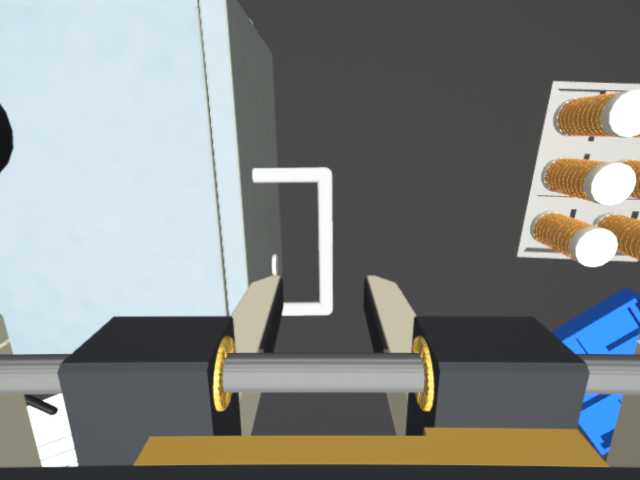

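All six tubes stand in their wells. The handle bar is at column 326, rows 170–310, midway between the fingers.

Run:
```python
from h import *
p,d,K,D,T=grab("wrist"); C=cloud(d,K,D,T)
b=C[180:300,320:332].reshape(-1,3); b=b[(b[:,2]>.12)&(b[:,2]<.155)]; print("bar axis",np.median(b,0))
e=plane([[326,168],[326,315]],.143,K,D,T); print("ends",e, e.mean(0))
```

```text
bar axis [0.49024948 0.08510885 0.14230815]
ends [[0.53967831 0.08062502 0.143     ]
 [0.43196423 0.08967571 0.143     ]] [0.48582127 0.08515036 0.143     ]
```

Emit:
send_rows(plan=[[[0.14,0,-0.01,-0.2,0],[0.14,0,-0.01,-0.3,0],[0.14,0,-0.01,-0.4,0],[0.14,0,-0.01,-0.46,0],[0.14,0,-0.01,-0.51,0],[0.14,0,-0.01,-0.51,0],[0.14,0,-0.01,-0.51,0]]])

```text
t: 13.32
tool_pos: [0.4866, 0.0867, 0.1369]
orientation: [-3.139, 0.134, 0.0]
force: [-0.2, -0.1, 0.2]
opening: 0.0403
gripper_force: 0.0
```

Emit:
send_rows(plan=[[[0.95,0,0,0,0],[0.95,0,0,0,0],[0.95,0,0,0,0],[0.95,0,0,0,0],[0.95,0,0,0,0],[0.95,0,0,0,0],[0.95,0,0,0,0]]], force=15)

```text
t: 13.9
tool_pos: [0.4866, 0.087, 0.1371]
orientation: [-3.139, 0.133, -0.001]
force: [-1.5, -0.6, 3.4]
opening: 0.0093
gripper_force: 15.0
```

Run:
```python
import numpy as np
r=np.array([-0.1544,-0.0503])
R=lambda a:np.array([[np.cos(a),-np.sin(a)],[np.sin(a),np.cos(a)]])
for s0,n in((0,18),(54,17)):
    b=R(np.radians(s0))@r
    print([[0.95,*((R(np.radians(s0+3*(i+1)))@r-b)/.2).round(3).tolist(),0,round((3*(i+1))/60,3)] for i in range(n)])
```

```text
[[0.95, 0.014, -0.04, 0, 0.05], [0.95, 0.031, -0.079, 0, 0.1], [0.95, 0.049, -0.118, 0, 0.15], [0.95, 0.069, -0.155, 0, 0.2], [0.95, 0.091, -0.191, 0, 0.25], [0.95, 0.116, -0.226, 0, 0.3], [0.95, 0.141, -0.26, 0, 0.35], [0.95, 0.169, -0.292, 0, 0.4], [0.95, 0.198, -0.323, 0, 0.45], [0.95, 0.229, -0.352, 0, 0.5], [0.95, 0.262, -0.38, 0, 0.55], [0.95, 0.295, -0.406, 0, 0.6], [0.95, 0.33, -0.43, 0, 0.65], [0.95, 0.367, -0.452, 0, 0.7], [0.95, 0.404, -0.472, 0, 0.75], [0.95, 0.442, -0.49, 0, 0.8], [0.95, 0.482, -0.507, 0, 0.85], [0.95, 0.522, -0.521, 0, 0.9]]
[[0.95, 0.041, -0.012, 0, 0.05], [0.95, 0.082, -0.022, 0, 0.1], [0.95, 0.124, -0.03, 0, 0.15], [0.95, 0.166, -0.035, 0, 0.2], [0.95, 0.208, -0.038, 0, 0.25], [0.95, 0.251, -0.04, 0, 0.3], [0.95, 0.293, -0.038, 0, 0.35], [0.95, 0.336, -0.035, 0, 0.4], [0.95, 0.378, -0.029, 0, 0.45], [0.95, 0.42, -0.022, 0, 0.5], [0.95, 0.461, -0.012, 0, 0.55], [0.95, 0.502, 0.0, 0, 0.6], [0.95, 0.542, 0.015, 0, 0.65], [0.95, 0.581, 0.031, 0, 0.7], [0.95, 0.619, 0.049, 0, 0.75], [0.95, 0.657, 0.07, 0, 0.8], [0.95, 0.693, 0.092, 0, 0.85]]
```

Emit:
send_rows(plan=[[[0.95,0.014,-0.04,0,0.05],[0.95,0.031,-0.079,0,0.1],[0.95,0.049,-0.118,0,0.15],[0.95,0.069,-0.155,0,0.2],[0.95,0.091,-0.191,0,0.25],[0.95,0.116,-0.226,0,0.3]]])

```text
t: 14.4
tool_pos: [0.5099, 0.0416, 0.137]
orientation: [-3.12, -0.363, -0.001]
force: [-1.4, 1.7, 3.1]
opening: 0.0092
gripper_force: 15.0
```

Emit:
send_rows(plan=[[[0.95,0.025,-0.034,0,0.05],[0.95,0.053,-0.066,0,0.1],[0.95,0.082,-0.097,0,0.15],[0.95,0.113,-0.126,0,0.2],[0.95,0.146,-0.154,0,0.25],[0.95,0.179,-0.18,0,0.3],[0.95,0.214,-0.204,0,0.35],[0.95,0.251,-0.226,0,0.4],[0.95,0.288,-0.246,0,0.45],[0.95,0.326,-0.264,0,0.5],[0.95,0.366,-0.281,0,0.55],[0.95,0.406,-0.295,0,0.6]]])

```text
t: 15.4
tool_pos: [0.5915, -0.0165, 0.1371]
orientation: [-2.855, -1.31, -0.002]
force: [-0.4, 3.6, 3.9]
opening: 0.0095
gripper_force: 15.0
```

Emit:
send_rows(plan=[[[0.95,0.041,-0.012,0,0.05],[0.95,0.082,-0.022,0,0.1],[0.95,0.124,-0.03,0,0.15],[0.95,0.166,-0.035,0,0.2],[0.95,0.208,-0.038,0,0.25],[0.95,0.251,-0.04,0,0.3],[0.95,0.293,-0.038,0,0.35],[0.95,0.336,-0.035,0,0.4],[0.95,0.378,-0.029,0,0.45],[0.95,0.42,-0.022,0,0.5],[0.95,0.461,-0.012,0,0.55],[0.95,0.502,0.0,0,0.6],[0.95,0.542,0.015,0,0.65],[0.95,0.581,0.031,0,0.7],[0.95,0.619,0.049,0,0.75],[0.95,0.657,0.07,0,0.8],[0.95,0.657,0.07,0,0.8],[0.95,0.657,0.07,0,0.8]]])

```text
t: 16.9
tool_pos: [0.7223, -0.0008, 0.1371]
orientation: [-2.075, -2.356, -0.003]
force: [-3.9, 6.9, 6.5]
opening: 0.0093
gripper_force: 15.1
```

Emit:
send_rows(plan=[[[0.2,0,0,0,0],[0.2,0,0,0,0],[0.2,0,0,0,0],[0.2,0,0,0,0],[0.2,0,0,0.1,0],[0.2,0,0,0.25,0],[0.2,0,0,0.45,0],[0.2,0,0,0.55,0],[0.2,0,0,0.55,0],[0.2,0,0,0.55,0]]])

```text
t: 17.73
tool_pos: [0.7233, -0.0037, 0.2491]
orientation: [2.077, 2.352, 0.004]
force: [0.1, -0.1, 0.3]
opening: 0.0371
gripper_force: 0.0
```

Run:
```python
from h import *
s=telemetry.read_state();o=s["orientation"];print(s['tool_pos'],np.degrees(2*np.arctan2(o[1],o[0]))-90,s['q'])
p,d,K,D,T=grab("scene"); cv2.imwrite("pics/s1.png",p); 
C=cloud(d,K,D,T)
q=s['tool_pos']; m=(np.hypot(C[...,0]-q[0],C[...,1]-q[1])<.13)&(C[...,2]>q[2]-.02)&(d>0)
for a in np.arange(q[2]-.02,q[2]+.3,.02):
    w=m&(abs(C[...,2]-a)<.01); 
    if w.sum(): P=C[w]-q; print(round(a-q[2],3),w.sum(),P[:,:2].min(0).round(3),P[:,:2].max(0).round(3))
```

```text
[ 0.72325336 -0.00368057  0.2491018 ] 7.104765073057266 [-7.58755481e-02  4.61819078e-01  1.06818184e+00 -1.25966946e-04
  1.60732776e+00 -1.99881960e-01]
-0.02 9 [ 0.021 -0.004] [0.033 0.013]
0.0 158 [ 0.019 -0.005] [0.037 0.014]
0.02 97 [ 0.028 -0.005] [0.037 0.013]
0.06 170 [-0.087 -0.023] [0.091 0.044]
0.08 1371 [-0.084 -0.041] [0.093 0.045]
0.1 2658 [-0.095 -0.04 ] [0.099 0.046]
0.12 763 [-0.083 -0.024] [0.098 0.04 ]
0.14 370 [-0.033 -0.033] [0.022 0.035]
0.16 884 [-0.041 -0.038] [0.039 0.038]
0.18 569 [-0.016 -0.039] [0.046 0.043]
0.2 1232 [-0.021 -0.041] [0.045 0.043]
0.22 1142 [-0.007 -0.037] [0.044 0.041]
0.24 1146 [-0.009 -0.038] [0.043 0.041]
0.26 1321 [-0.008 -0.038] [0.043 0.043]
0.28 1318 [-0.01  -0.037] [0.043 0.041]
```

View pics/s1.png

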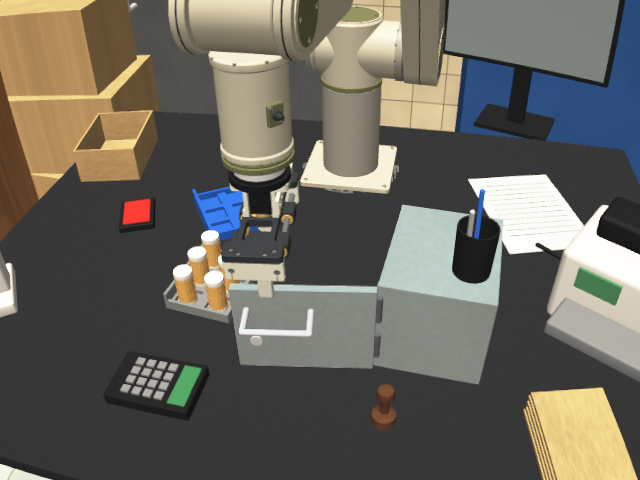

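The door stands wide open at about 1.78 rad (panel from (235,290) to (378,370)). All tubes are upright, and the stamp and calculator haven't moved. Next is a two-finger push on the front wall.

Emit:
send_rows(plan=[[[-1,-0.6,-0.72,0,-0.242],[-1,-0.6,-0.72,0,-0.242],[-1,-0.6,-0.72,0,-0.242],[-1,-0.6,-0.72,0,-0.242],[-1,-0.6,-0.72,0,-0.242],[-1,-0.6,-0.72,0,-0.242],[-1,-0.6,-0.72,0,-0.242]]])

```text
t: 18.37
tool_pos: [0.6008, -0.148, 0.2446]
orientation: [-2.361, -2.069, 0.002]
force: [0.2, 0.6, 0.4]
opening: 0.0795
gripper_force: 0.0
```

Emit:
send_rows(plan=[[[-1,-0.6,-0.73,0,0],[-1,-0.6,-0.73,0,0],[-1,-0.6,-0.73,0,0],[-1,-0.6,-0.73,0,0],[-1,-0.6,-0.73,0,0],[-1,-0.6,-0.73,0,0],[-1,-0.6,-0.73,0,0],[-1,-0.6,-0.73,0,0]]])

```text
t: 19.03
tool_pos: [0.483, -0.292, 0.2458]
orientation: [-2.358, -2.074, -0.001]
force: [-0.5, -0.1, -0.8]
opening: 0.0931
gripper_force: 0.0
```

Run:
```python
from h import *
s=telemetry.read_state();o=s["orientation"];print(s['tool_pos'],np.degrees(2*np.arctan2(o[1],o[0]))-90,s['q'])
print(np.round(viewer.calibration("wrist")["hand_eye"],3))
p,d,K,D,T=grab("top"); C=cloud(d,K,D,T); z=C[...,2]
m=(abs(z-.178)<.008)&(C[...,0]>.6)&(C[...,1]<.12)&(C[...,1]>-.15)&(C[...,0]<.75)
r=cv2.minAreaRect(C[m][:,:2].astype(np.float32)); print("door",m.sum(),r)
```

```text
[ 0.48304373 -0.2920158   0.24577094] -367.3420355149956 [-6.35075995e-01  3.15283030e-02  1.57401702e+00  7.76519871e-04
  1.53733142e+00 -5.06959781e-01]
[[ 0.001  0.961  0.278  0.077]
 [ 1.    -0.001  0.     0.   ]
 [ 0.     0.278 -0.961 -0.149]
 [ 0.     0.     0.     1.   ]]
door 747 ((0.665332555770874, 0.018564559519290924), (0.015696164220571518, 0.20672857761383057), 7.922199726104736)
```

Emit:
send_rows(plan=[[[-1,0,-0.005,-0.2,0],[-1,0,-0.005,-0.4,0],[-1,0,-0.005,-0.6,0],[-1,0,-0.005,-0.8,0],[-1,0,-0.005,-0.95,0],[-1,0,-0.005,-1,0],[-1,0,-0.005,-1,0],[-1,0,-0.005,-1,0]]])

```text
t: 19.75
tool_pos: [0.4831, -0.2937, 0.0474]
orientation: [2.359, 2.075, 0.0]
force: [-0.2, -0.7, 1.0]
opening: 0.0931
gripper_force: 0.0
```

Emit:
send_rows(plan=[[[-1,0,0,-0.05,0],[-1,0,0,-0.1,0],[-1,0.005,0.05,-0.1,0],[-1,0.01,0.09,-0.1,0],[-1,0.015,0.12,-0.1,0],[-1,0.02,0.15,-0.1,0],[-1,0.02,0.17,-0.1,0],[-1,0.02,0.17,-0.1,0]]])

```text
t: 20.42
tool_pos: [0.4866, -0.2596, 0.0271]
orientation: [2.358, 2.074, 0.0]
force: [-0.4, 0.7, -0.3]
opening: 0.0929
gripper_force: 0.0
```

Emit:
send_rows(plan=[[[-1,0.003,0.025,0,0],[-1,0.008,0.065,0,0.005],[-1,0.013,0.115,0,0.01],[-1,0.019,0.165,0,0.013],[-1,0.025,0.215,0,0.017],[-1,0.03,0.265,0,0.02],[-1,0.036,0.315,0,0.023],[-1,0.042,0.365,0,0.027],[-1,0.048,0.415,0,0.03],[-1,0.053,0.465,0,0.033],[-1,0.059,0.515,0,0.037],[-1,0.065,0.565,0,0.04],[-1,0.07,0.61,0,0.043],[-1,0.075,0.65,0,0.043],[-1,0.078,0.68,0,0.043],[-1,0.08,0.7,0,0.043],[-1,0.08,0.7,0,0.043]]])

```text
t: 21.83
tool_pos: [0.5026, -0.12, 0.0271]
orientation: [2.312, 2.126, 0.001]
force: [0.6, -0.7, -0.1]
opening: 0.0929
gripper_force: 0.4
```

```bash
cat > tray.py <<'E'
from h import *
import sys
s=telemetry.read_state();o=s["orientation"];q=s['tool_pos'];print("tcp",q.round(4),"yang",(np.degrees(2*np.arctan2(o[1],o[0]))-90)%360,s['force'].round(1))
p,d,K,D,T=grab("top"); C=cloud(d,K,D,T); z=C[...,2]
hsv=cv2.cvtColor(p,cv2.COLOR_BGR2HSV)
m=((hsv[...,2]>225)&(hsv[...,1]<40)).astype(np.uint8)
n,lab,st,ce=cv2.connectedComponentsWithStats(m)
xl=np.array([.0842,.9964]);yl=np.array([-.9964,.0842]);c=np.array([.5371,.2367])
for i in range(1,n):
    x,y,w,h,a=st[i]; zz=np.median(C[lab==i][:,2])
    if 40<a<500 and y>70 and .06<zz<.1:
        P=plane([ce[i]],zz,K,D,T)[0][:2]-c; print("cap",a,"z",zz.round(4),"locker xy",(P@xl).round(4),(P@yl).round(4))
E
python3 tray.py
```

```text
tcp [ 0.5026 -0.12    0.0271] yang 355.20100747009593 [ 0.6 -0.7 -0.1]
cap 197 z 0.0779 locker xy -0.25 -0.0521
cap 86 z 0.0784 locker xy -0.306 -0.0551
cap 199 z 0.0779 locker xy -0.2499 0.0039
cap 204 z 0.0775 locker xy -0.2499 0.0599
```

Emit:
send_rows(plan=[[[-1,0.002,0.025,0,0],[-1,0.005,0.065,0,0],[-1,0.01,0.115,0,0],[-1,0.014,0.165,0,0],[-1,0.018,0.215,0,0],[-1,0.022,0.265,0,0],[-1,0.027,0.315,0,0],[-1,0.031,0.365,0,0],[-1,0.035,0.415,0,0],[-1,0.04,0.465,0,0],[-1,0.044,0.515,0,0],[-1,0.048,0.565,0,0],[-1,0.051,0.605,0,0],[-1,0.054,0.64,0,0],[-1,0.056,0.66,0,0],[-1,0.057,0.672,0,0],[-1,0.057,0.672,0,0]]])

```text
t: 23.3
tool_pos: [0.5138, 0.014, 0.0269]
orientation: [2.312, 2.126, -0.0]
force: [0.3, -2.2, 2.1]
opening: 0.0932
gripper_force: 1.4
```

```bash
python3 tray.py
```

```text
tcp [0.5138 0.014  0.0269] yang 355.1933462427569 [ 0.3 -2.2  2.1]
cap 172 z 0.0782 locker xy -0.1135 -0.0526
cap 288 z 0.0811 locker xy -0.1213 -0.0002
cap 153 z 0.0775 locker xy -0.1754 0.0585
```

Emit:
send_rows(plan=[[[-1,-0.008,-0.1,0,0],[-1,-0.02,-0.25,0,0],[-1,-0.034,-0.4,0,0],[-1,-0.042,-0.5,0,0.1],[-1,-0.042,-0.5,0,0.2],[-1,-0.042,-0.5,0,0.75],[-1,-0.042,-0.5,0,0.75],[-1,-0.042,-0.5,0,0.75],[-1,-0.042,-0.5,0,0.75],[-1,-0.042,-0.5,0,0.75],[-1,-0.042,-0.5,0,0.75],[-1,-0.042,-0.5,0,0.75]]])

```text
t: 24.35
tool_pos: [0.5049, -0.0856, 0.0264]
orientation: [-1.327, -2.847, -0.001]
force: [0.1, 0.8, -0.5]
opening: 0.0928
gripper_force: 0.0
```

Emit:
send_rows(plan=[[[-1,0,0,0,0.75],[-1,0,0,0,0.75],[-1,0,0,0,0.75],[-1,0,0,0,0.75],[-1,0,0,0,0.75],[-1,0,0,0,0.75],[-1,0,0,0,0.75],[-1,0,0,0,0.75],[-1,0,0,0,0.75],[-1,0,0,0,0.75]]])

```text
t: 25.18
tool_pos: [0.5051, -0.0858, 0.0265]
orientation: [-0.137, -3.138, -0.0]
force: [0.4, 0.1, -0.7]
opening: 0.0932
gripper_force: 0.0
```

```bash
python3 tray.py
python3 - <<'E'
from h import *
p,d,K,D,T=grab("scene"); cv2.imwrite("pics/s2.png",p)
E
```

```text
tcp [ 0.5051 -0.0858  0.0265] yang 85.00884859896655 [ 0.4  0.1 -0.7]
cap 198 z 0.078 locker xy -0.1155 -0.0525
cap 199 z 0.0782 locker xy -0.18 -0.0536
cap 198 z 0.0778 locker xy -0.1153 0.0035
cap 202 z 0.078 locker xy -0.1797 0.0039
cap 198 z 0.0785 locker xy -0.1153 0.0597
cap 201 z 0.0777 locker xy -0.1793 0.0589
```

View pics/s2.png

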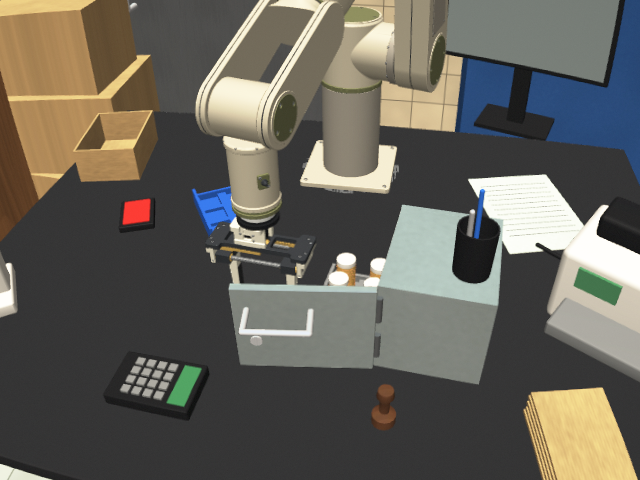

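The tray is at the doorway and all its tubes stand. The gripper at (260,245) is turned with its jaws along the push direction. Next is a single-finger push.

Emit:
send_rows(plan=[[[-1,0.01,0.08,-0.02,0],[-1,0.02,0.14,-0.02,0],[-1,0.024,0.19,-0.02,0],[-1,0.028,0.22,-0.02,0],[-1,0.032,0.25,-0.02,0],[-1,0.036,0.29,-0.02,0],[-1,0.04,0.33,-0.02,0],[-1,0.043,0.37,-0.02,0],[-1,0.046,0.41,-0.02,0],[-1,0.05,0.45,-0.02,0],[-1,0.053,0.49,-0.02,0],[-1,0.056,0.52,-0.02,0],[-1,0.058,0.545,-0.02,0],[-1,0.059,0.55,-0.02,0],[-1,0.059,0.55,-0.02,0]]])

```text
t: 26.53
tool_pos: [0.517, 0.0243, 0.0227]
orientation: [0.131, 3.139, -0.0]
force: [-0.7, -2.2, -0.0]
opening: 0.0932
gripper_force: 0.9
```

```bash
python3 tray.py
```

```text
tcp [0.517  0.0243 0.0227] yang 85.2145901301858 [-0.7 -2.2 -0. ]
cap 76 z 0.0781 locker xy -0.1066 -0.0548
```

Emit:
send_rows(plan=[[[-1,0.002,0.02,0,0],[-1,0.004,0.05,0,0],[-1,0.007,0.08,0,0],[-1,0.01,0.115,0,0],[-1,0.013,0.15,0,0],[-1,0.016,0.185,0,0],[-1,0.018,0.22,0,0],[-1,0.021,0.25,0,0],[-1,0.023,0.275,0,0],[-1,0.025,0.295,0,0],[-1,0.027,0.31,0,0],[-1,0.027,0.32,0,0],[-1,0.028,0.33,0,0],[-1,0.029,0.34,0,0],[-1,0.029,0.34,0,0]]])

```text
t: 27.83
tool_pos: [0.5228, 0.0918, 0.0227]
orientation: [0.132, 3.139, -0.001]
force: [0.0, -3.9, 0.0]
opening: 0.0928
gripper_force: 2.1
```

Emit:
send_rows(plan=[[[-1,-0.008,-0.1,0,0],[-1,-0.025,-0.3,0,0],[-1,-0.042,-0.5,0,0],[-1,-0.063,-0.75,0,0],[-1,-0.063,-0.75,0.2,0],[-1,-0.063,-0.75,0.5,0],[-1,-0.063,-0.75,0.7,0],[-1,-0.063,-0.75,0.7,0],[-1,-0.063,-0.75,0.7,0]]])

```text
t: 28.58
tool_pos: [0.5138, -0.0585, 0.169]
orientation: [0.132, 3.128, -0.001]
force: [0.2, 1.1, 0.4]
opening: 0.0933
gripper_force: 0.0
```

Run:
```python
from h import *
xl=np.array([.0842,.9964]);yl=np.array([-.9964,.0842]);c=np.array([.5371,.2367])
for n in("top","wrist"):
    p,d,K,D,T=grab(n); C=cloud(d,K,D,T); L=np.stack([(C[...,:2]-c)@xl,(C[...,:2]-c)@yl,C[...,2]],-1)
    cv2.imwrite(f"pics/{n}9.png",p)
    m=(L[...,0]<0)&(L[...,0]>-.2)&(abs(L[...,1])<.1)&(L[...,2]>.008)&(L[...,2]<.1)&(d>0)
    print(n,m.sum()); 
    if m.sum(): 
        P=L[m]; print(P.min(0),P.max(0)); w=P[(P[:,2]>.012)&(P[:,2]<.04)]; print(len(w), np.percentile(w,[1,50,99],axis=0) if len(w) else "")
```

```text
top 400
[-0.17614606 -0.09997877  0.00810646] [-0.06913547  0.09990359  0.09966854]
317 [[-0.08269479 -0.09705759  0.01231105]
 [-0.07907981  0.00435831  0.03307182]
 [-0.07046492  0.08705044  0.03968673]]
wrist 13039
[-0.08656577 -0.08097652  0.00800537] [-0.01835929  0.09136639  0.07439835]
9854 [[-0.08566148 -0.07775957  0.01215421]
 [-0.08231821  0.01263104  0.02767081]
 [-0.02808394  0.08965849  0.03902371]]
```

View pics/top9.png

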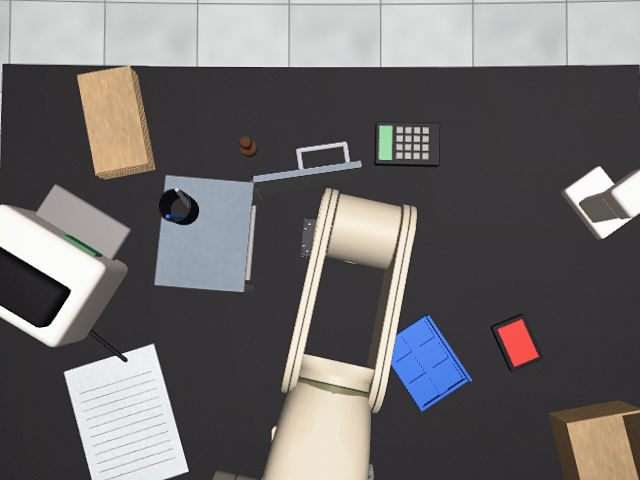

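The tray front sits just inside the front face, showing as a strip at (252,243). The door is open. I'll check the wrist view for uprightness and margin.

Run:
```python
from h import *
xl=np.array([.0842,.9964]);yl=np.array([-.9964,.0842]);c=np.array([.5371,.2367])
p,d,K,D,T=grab("wrist"); C=cloud(d,K,D,T); L=np.stack([(C[...,:2]-c)@xl,(C[...,:2]-c)@yl,C[...,2]],-1)
for a in np.arange(-.08,.1,.02):
    m=(abs(L[...,1]-a)<.006)&(L[...,2]>.012)&(L[...,2]<.03)&(L[...,0]<-.06)&(L[...,0]>-.12)&(d>0)
    f=(abs(L[...,1]-a)<.006)&(L[...,2]>.169)&(L[...,2]<.178)&(L[...,0]<-.06)&(L[...,0]>-.12)&(d>0)
    print(round(a,2),m.sum(),np.median(L[m][:,0]) if m.any() else 0,"lintel face",f.sum(),np.median(L[f][:,0]) if f.any() else 0)
for y0 in(.106,-.106):
    m=(abs(L[...,1]-y0)<.004)&(L[...,2]>.02)&(L[...,2]<.16)&(abs(L[...,0]+.09)<.03)&(d>0); print("jamb",y0,m.sum(),np.median(L[m][:,0]) if m.any() else 0)
```

```text
-0.08 91 -0.08240340054462114 lintel face 0 0
-0.06 262 -0.08284210170394282 lintel face 0 0
-0.04 334 -0.08288288639424765 lintel face 0 0
-0.02 206 -0.08362221856783644 lintel face 0 0
0.0 331 -0.08361272247156493 lintel face 0 0
0.02 369 -0.08367850198576644 lintel face 0 0
0.04 263 -0.0841449553038522 lintel face 0 0
0.06 402 -0.08408724694795768 lintel face 0 0
0.08 335 -0.08468515714503332 lintel face 0 0
jamb 0.106 489 -0.09211977420781031
jamb -0.106 0 0
```

View pics/wrist9.png

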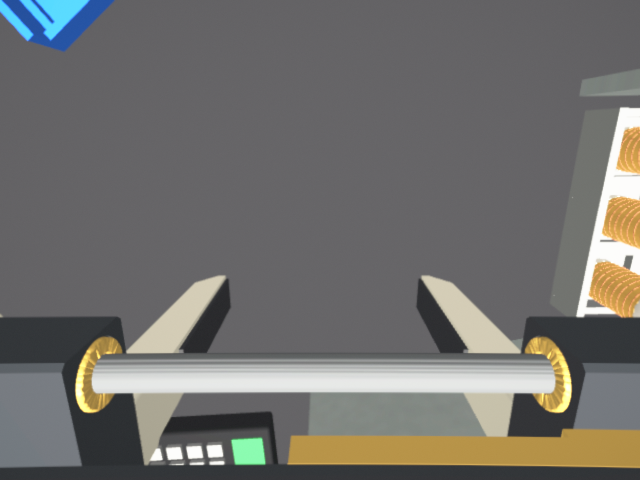

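In this view the tray's front wall (column ~585) is about 8 mm behind the jamb face, straight to within 1°. The three front tubes are upright at (625,150), (622,220) and (615,290), and the gripper is clear of everything.

```bash
python3 -c "
from plant import order
print(order.close_job())"
```

```text
the job is handed in; nothing more can be done
None
```

I handed the job in at about 29 s of the 69 s limit: the two loose tubes are in the front end wells, the door is open about 1.76 rad, and the full tray is inside the locker with its front wall about 8 mm behind the front face. The close call returned no verdict, and after the last push I could see only the front three tubes, all upright.

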